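# Comb the cleaned hinge pins into the grooves of the drying tray

### The job

Four cleaned steel pins lie askew across the grooved wooden tray. Take the wooden hand rake and comb it across the grooves, tine tips just above the crests, until every pin has dropped fully into a groove of its own; move the pins with the rake only, never with the gripper. Then set the rake down standing upright on its tines on the table beside the tray, let go of it, and leave the other things on the table where they are.

Things in the scene. Friction and masses are not known exactly. Their poses are not given: they have to be found in the camera images.
- tray: fixed pale wooden tray, 132 (x) by 272 mm (y), flat on the table, turned up to 0.25 rad; origin at the centre of its underside, z up. Ten 90-degree V grooves run along x, side by side along y at 24 mm pitch (centres y = -108, -84 ... 108 mm), bottoms 5 mm above the table. Walls 6 mm thick, 34 mm high along the edges x = -63 and 63 mm, 120 mm apart inside; the ends at y = -136 and 136 mm are open
- tray_crest (a point): centre of the tray at the level of the crests between its grooves, 17 mm above the table (crests at tray y = -120, -96 ... 0 ... 120 mm); axes as the tray's. Combing works along the tray's y, rake x along tray x, tine tips 3 to 7 mm above this level: the tines push askew pins along and round until they drop, and pass over seated ones, which stand 2.5 mm above the crests
- pin1: dark steel pin with round ends, 12 mm diameter, 90 mm long, 80 g, one of four alike; origin at its middle, x along its length. At first it lies askew on the crests, 0.45 to 0.65 rad from the groove direction, its middle about 23 mm above the table; fully in a groove its middle is 13.5 mm and its top 19.5 mm above the table
- pin2: dark steel pin with round ends, 12 mm diameter, 90 mm long, 80 g, one of four alike; origin at its middle, x along its length. At first it lies askew on the crests, 0.45 to 0.65 rad from the groove direction, its middle about 23 mm above the table; fully in a groove its middle is 13.5 mm and its top 19.5 mm above the table
- pin3: dark steel pin with round ends, 12 mm diameter, 90 mm long, 80 g, one of four alike; origin at its middle, x along its length. At first it lies askew on the crests, 0.45 to 0.65 rad from the groove direction, its middle about 23 mm above the table; fully in a groove its middle is 13.5 mm and its top 19.5 mm above the table
- pin4: dark steel pin with round ends, 12 mm diameter, 90 mm long, 80 g, one of four alike; origin at its middle, x along its length. At first it lies askew on the crests, 0.45 to 0.65 rad from the groove direction, its middle about 23 mm above the table; fully in a groove its middle is 13.5 mm and its top 19.5 mm above the table
- rake: wooden hand rake, 250 g, 98 mm high, standing on its steel tines left or right of the tray, turned up to 0.35 rad; origin amid the tine tips at their level, z up. Tines 5 mm thick point down in two rows (y = -14 and 14 mm) of six (x = -45, -27, -9, 9, 27, 45 mm). Head 104 (x) by 40 mm (y), 30 to 46 mm above the tips; it passes between the tray's walls when its x lies along the grooves
- rake_grip (a point): middle of the rake's upright grip board, 74 mm above the tine tips; the board is 60 mm (rake x) by 20 mm thick (rake y) and reaches from 46 to 98 mm above the tips; pinch it from above across the 20 mm
- dish: bystander: loose red plastic dish, 100 mm wide, 30 mm high, on the side of the tray where the rake is not; origin at the centre of its underside
- tub: bystander: loose clear plastic tub, 110 mm wide, 60 mm high; origin at the centre of its underside
- bracket: bystander: loose dark steel bracket, about 70 by 120 mm, 35 mm high; origin on its underside
- brush: bystander: loose hand brush lying on the table; origin on its underside
- jar: bystander: loose amber jar with a black cap, 60 mm wide, 70 mm high; origin at the centre of its underside
- strap: bystander: loose flat dark steel strap with two arms, about 150 by 90 mm, 5 mm thick; origin on its underside

How it is judged:
By the outcome, as a careful person would: the job done as asked, in the order asked, and still so for the second after the job is handed in, with the robot touching nothing.
It also fails if it takes over 54 s, if anything falls off the work surface, if the arm or the gripper's body presses on something with over 40 N, if the wrist force passes 120 N, or if a joint passes its speed limit or range.

### The arm

A 6-joint arm with a two-finger parallel gripper is mounted at the origin on the work surface. World frame = base frame: x ahead of the robot, y to its left, z up, the work surface at z = 0. Lengths are in m, angles in degrees, forces in N, time in s.
With the tool pointing down it reaches from about 0.35 to 0.875 m from the base axis. Payload 4.2 kg.
Tool frame: the origin (TCP) lies between the finger pads; the fingertips stand 19 mm ahead of it and the grasp point (between the pads) is the TCP; z points along the fingers, y is the line along which they close (so a half turn about z gives the same grasp; the last joint's range is limited). The gripper opens to 87 mm and grips with 3 to 60 N. Pads are 19 mm wide; open, the fingers measure 117 mm over their backs; the gripper's body (75 mm by 190 mm) begins 51 mm behind the grasp point.
Start: joints at [-61.158, 22.042, 0.453, 0, -68.411, -14.817], TCP at [0.151, -0.606, 0.242] pointing down, gripper open.
Joint ranges: [-179.83, 179.83], [-69.29, 118.12], [-61.27, 80.66], [-181.25, 117.63], [-171.15, -9.14], [-177.46, 177.46]. Speed limits (degrees/s): [159.86, 159.86, 180, 180, 180, 180].

### API

Orientations are given as a 3x3 rotation matrix whose columns are the frame's x, y, z axes.
In Python, from station import state, grab_frame, camera_info, finish_job gives the robot as it stands.
- The arm moves only by the tool step_arm, never from a script. Its argument "steps" is one flat list of numbers, 7 for each row, row after row: the shift along the tool's x, y, z in units of 30 mm (1.0 is 30 mm), then the turn, a rotation vector about the tool's x, y, z in units of 6 degrees (1.0 is 6 degrees), then the finger opening in mm, from 0 to 87. In form: [x, y, z, ax, ay, az, grip, x, y, z, ax, ay, az, grip, ...]. A call has 1 to 5 rows; each row shifts and turns the commanded pose from where the row before left it, along the tool's axes as they then stand; what a row does not reach is not made up. A row lasts 1/12 s, in which the tool goes at most 41.7 mm and 7.16 degrees, less where a joint would pass 70% of its speed; a pose out of reach is approached as far as the arm can. A call is refused whole if a number of a shift passes 1 or a number of a turn 1, either way. A call with a gripper value outside its range is refused whole. The fingers move at their own pace and stop on an object; "squeeze" is the grip in N (left out, the last holds). Time passes only in rows, so rows that do not move let the fingers close. It gives the time, the measured TCP pose, the force, the opening and the grip force at its end, in the units of the state.
- state(): the state, without advancing time (a new reading comes with each control period).
- grab_frame(name): name is "scene" or "top" or "wrist"; returns the picture (420x560x3 uint8, red, green, blue); there is no depth.
- camera_info(name): a dict with "K" (3x3 intrinsics, pixels), "distortion" ([k1, k2, p1, p2, k3] as OpenCV has them; the pictures are not rectified), "extrinsics" (4x4, takes a point from world to camera coordinates). Camera axes: x right, y up, looking along -z (the intrinsics and any distortion apply to the point x, -y, -z); pixel columns grow to the right and rows downward; lengths in m; the calibration is good to about 2 mm. A picture is of the moment at which its call begins: read the wrist's pose just before it. camera_info takes no time and is no camera call; for the wrist camera it gives the pose at the moment of the call.
- finish_job(): hands the job in; it is judged then, once.
The state is a dict: "clock": time; "joints": joint angles; "qvel": joint speeds; "joint_torque": joint torques, N m; "eef_pos": TCP position; "tcp_rot": TCP orientation; "wrist_force": force on the tool from outside, world axes, zero at the start; "ft_torque": the same for the moment, N m; "opening": finger opening in m; "grip_force": force on a finger pad.
Only numpy, scipy, OpenCV 4.12 (cv2) and the standard library are available. Lean on these libraries where they do the work, as an engineer would, in place of code of your own. Each camera call takes 0.05 s, during which the arm holds its last target. There are 200 camera calls.

## Working session

There is one attempt and no reset: what is moved stays moved. The work goes in short steps, Python scripts to look and compute and a tool call to move; the robot and the scene stay as the last step left them, time stands still between calls to the robot, and variables do not carry over. Pictures are saved under pics/ and viewed, at most 10 in all, crops included, and the job is handed in when it is done.

Besides the shell and the picture viewer there is one more tool, called as name(argument=value, ...) on one line, values as JSON. step_arm: Moves the arm, as the interface text tells. Its arguments: {"type":"object","properties":{"steps":{"type":"array","items":{"type":"number"}},"squeeze":{"type":"number"}},"required":["steps"]}

```bash
ls; mkdir -p pics; cat > h.py <<'E'
import numpy as np, cv2
from station import *
def snap(n,f):
    ci=camera_info(n); im=grab_frame(n); cv2.imwrite('pics/'+f,im[:,:,::-1]); return ci,im
def rays(ci,uv):
    K=np.array(ci['K']);d=np.array(ci['distortion']);E=np.array(ci['extrinsics'])
    p=cv2.undistortPoints(np.array(uv,float).reshape(-1,1,2),K,d).reshape(-1,2)
    c=np.c_[p[:,0],-p[:,1],-np.ones(len(p))]
    return -E[:3,:3].T@E[:3,3], c@E[:3,:3]
def onz(ci,uv,z):
    o,r=rays(ci,uv); return o+r*((z-o[2])/r[:,2])[:,None]
E
python3 - <<'E'
from h import *
import pickle
for n in('top','scene'):
    ci,im=snap(n,n+'0.png'); pickle.dump((ci,im),open(n+'.pkl','wb'))
    o,_=rays(ci,[[280,210]]);print(n,o,onz(ci,[[280,210]],0))
s=state();print(s['clock'],s['tcp_rot'])
E
```

```text
pics
top [ 0.46293463 -0.02427662  1.46208219] [[0.56875654 0.01506481 0.        ]]
scene [ 0.87560982 -0.50612751  1.09868896] [[0.52405389 0.02847075 0.        ]]
0.1 [[-9.70224932e-01 -2.42205011e-01 -5.60717713e-04]
 [-2.42205644e-01  9.70223111e-01  1.88181587e-03]
 [ 8.82360496e-05  1.96159367e-03 -9.99998072e-01]]
```

View pics/top0.png

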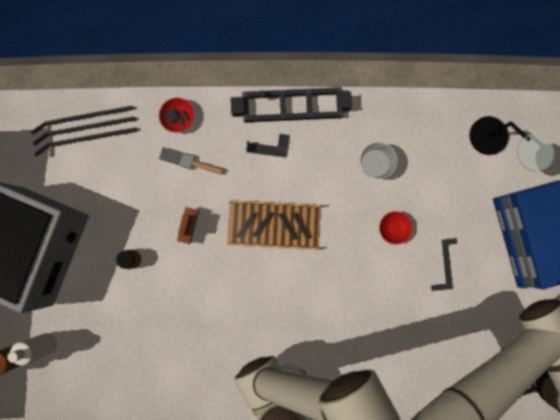

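View pics/scene0.png

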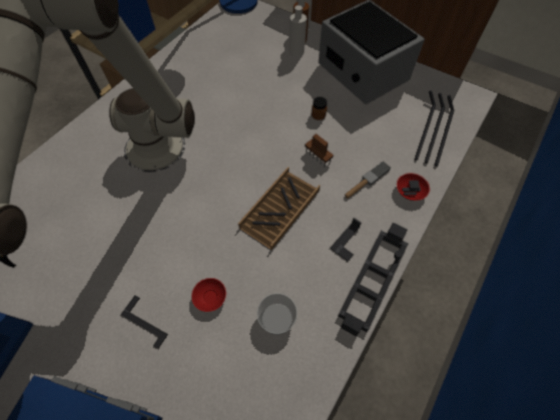

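The top view shows the rake at about (188,225), the tray at (274,225), the dish at (396,228) and the pins over (235–310, 210–240). The left of the image is +y.

```bash
python3 - <<'E'
from h import *
import pickle
ci,im=pickle.load(open('top.pkl','rb'))
c=cv2.resize(im[190:260,165:335],None,fx=4.7,fy=4.7,interpolation=cv2.INTER_CUBIC);cv2.imwrite('pics/crop0.png',c[:,:,::-1])
hsv=cv2.cvtColor(im,cv2.COLOR_RGB2HSV)
m=((hsv[...,0]<22)&(hsv[...,1]>90)&(hsv[...,2]>50)).astype(np.uint8)
for nm,(x0,x1),z in(('tray',(222,335),.03),('rake',(170,215),.09)):
    q=np.zeros_like(m);q[190:260,x0:x1]=m[190:260,x0:x1]
    pts=cv2.findNonZero(q);r=cv2.minAreaRect(pts);b=cv2.boxPoints(r)
    w=onz(ci,b,z);print(nm,r,'\n',w.round(4),w.mean(0).round(4))
    d=[w[1]-w[0],w[2]-w[1]]
    for e in d: print(np.linalg.norm(e).round(4),np.degrees(np.arctan2(e[1],e[0])).round(1))
E
```

```text
tray ((273.64154052734375, 224.4523162841797), (91.08177185058594, 44.542423248291016), 3.1798300743103027) 
 [[ 0.4646  0.1693  0.03  ]
 [ 0.5959  0.1641  0.03  ]
 [ 0.5831 -0.1041  0.03  ]
 [ 0.4526 -0.0976  0.03  ]] [0.5241 0.0329 0.03  ]
0.1314 -2.3
0.2686 -92.7
rake ((186.9761962890625, 225.23458862304688), (14.197285652160645, 34.52522277832031), 14.534454345703125) 
 [[0.4741 0.3073 0.09  ]
 [0.5693 0.2845 0.09  ]
 [0.5595 0.2448 0.09  ]
 [0.4645 0.2677 0.09  ]] [0.5169 0.2761 0.09  ]
0.0979 -13.5
0.0409 -103.9
```

View pics/crop0.png

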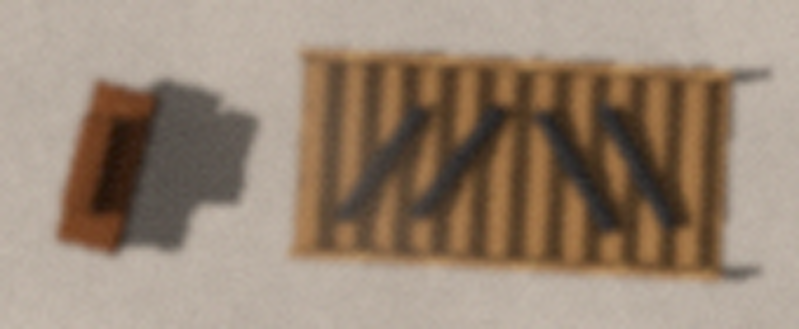

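The crop shows the rake head on the left at about -13.7° yaw, the tray at about -2.4°, and four askew pins on the crests. Next I move above the rake.

step_arm(steps=[-0.9,0.9,0,0,0,0.92,87,-0.9,0.9,0,0,0,0.92,87,-0.9,0.9,0,0,0,0.92,87,-0.9,0.9,0,0,0,0.92,87,-0.9,0.9,0,0,0,0.92,87])

```text
clock: 0.52
eef_pos: [0.2783, -0.4639, 0.2414]
tcp_rot: [[-0.971, 0.24, -0.0], [0.24, 0.971, 0.001], [0.001, 0.001, -1.0]]
wrist_force: [0.9, -1.4, -0.4]
opening: 0.0871
grip_force: 0.0
```

step_arm(steps=[-0.3,1,0,0,0,0,87,-0.3,1,0,0,0,0,87,-0.3,1,0,0,0,0,87,-0.3,1,0,0,0,0,87,-0.3,1,0,0,0,0,87])

```text
clock: 0.93
eef_pos: [0.3574, -0.3289, 0.2412]
tcp_rot: [[-0.972, 0.235, -0.001], [0.235, 0.972, 0.0], [0.001, 0.0, -1.0]]
wrist_force: [1.2, 0.6, 0.8]
opening: 0.0869
grip_force: 0.0
```

step_arm(steps=[0,1,0,0,0,0,87,0,1,0,0,0,0,87,0,1,0,0,0,0,87,0,1,0,0,0,0,87,0,1,0,0,0,0,87])

```text
clock: 1.35
eef_pos: [0.392, -0.1833, 0.2413]
tcp_rot: [[-0.972, 0.235, -0.0], [0.235, 0.972, 0.0], [0.001, 0.0, -1.0]]
wrist_force: [0.2, -0.7, 0.2]
opening: 0.0871
grip_force: 0.0
```

step_arm(steps=[0,1,0,0,0,0,87,0,1,0,0,0,0,87,0,1,0,0,0,0,87,0,1,0,0,0,0,87,0,1,0,0,0,0,87])

```text
clock: 1.77
eef_pos: [0.4272, -0.0375, 0.2414]
tcp_rot: [[-0.972, 0.235, -0.0], [0.235, 0.972, 0.0], [0.0, 0.0, -1.0]]
wrist_force: [0.8, -0.2, 0.9]
opening: 0.0868
grip_force: 0.0
```

step_arm(steps=[0,1,0,0,0,0,87,0,1,0,0,0,0,87,0,1,0,0,0,0,87,0,1,0,0,0,0,87,0,0.5,0,0,0,0,87])

```text
clock: 2.18
eef_pos: [0.4596, 0.0948, 0.2413]
tcp_rot: [[-0.973, 0.233, 0.0], [0.233, 0.973, 0.0], [-0.0, 0.0, -1.0]]
wrist_force: [0.6, -0.2, 0.3]
opening: 0.0868
grip_force: 0.0
```

```bash
python3 - <<'E'
from h import *
import pickle
ci,im=snap('wrist','w1.png'); pickle.dump((ci,im),open('w1.pkl','wb'))
o,r=rays(ci,[[280,210]]);print(o,r,ci['K'][0],onz(ci,[[0,0],[560,0],[560,420],[0,420]],.03).round(3))
E
```

```text
[0.3901039  0.1119084  0.38386803] [[ 0.26875884 -0.03985532 -0.96273635]] [332.58978286   0.         271.73679266] [[ 0.216 -0.121  0.03 ]
 [ 0.344  0.414  0.03 ]
 [ 0.884  0.415  0.03 ]
 [ 0.698 -0.359  0.03 ]]
```

View pics/w1.png

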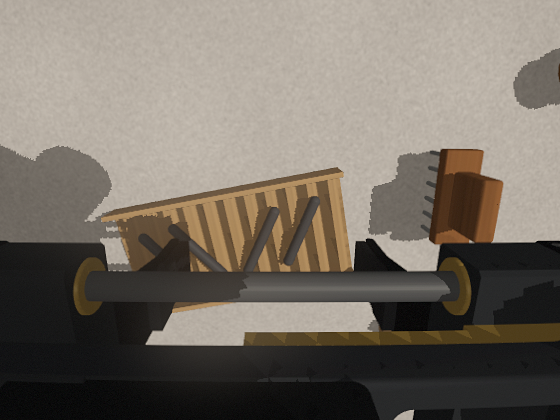

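The wrist view shows the tray corners at (340,170) and (103,215), and the rake at (430–500, 150–243).

```bash
python3 - <<'E'
from h import *
import pickle
ci,im=pickle.load(open('w1.pkl','rb'))
c=cv2.resize(im[140:250,415:515],None,fx=5.4,fy=5.4,interpolation=cv2.INTER_CUBIC);cv2.imwrite('pics/crop1.png',c[:,:,::-1])
a=onz(ci,[[340,170],[103,215]],.034);e=a[0]-a[1];print(a.round(4),np.linalg.norm(e),np.degrees(np.arctan2(-e[0],e[1])))
E
```

```text
[[ 0.4597  0.1693  0.034 ]
 [ 0.4476 -0.0948  0.034 ]] 0.2643246369234668 -2.6193373440233594
```

View pics/crop1.png

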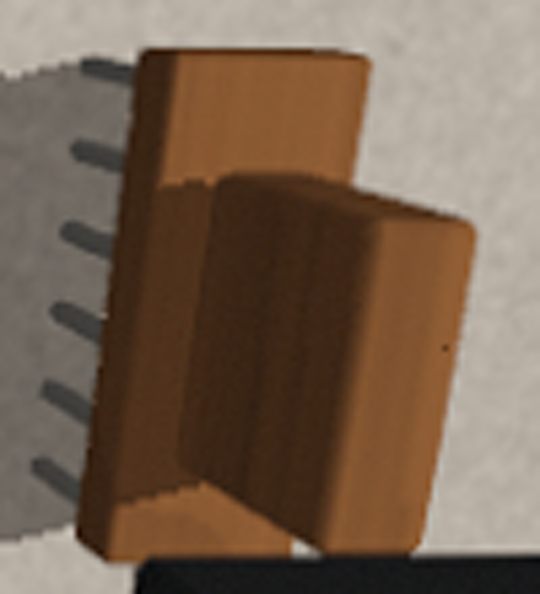

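The crop shows the board's top face corners at (382,218), (475,225), (328,550) and (420,550). The head's top corners are at (180,55), (370,55) and (110,560), and the tine tips run from (85,65) to (38,465).

```bash
python3 - <<'E'
from h import *
import pickle
ci,im=pickle.load(open('w1.pkl','rb'))
f=lambda p,z:onz(ci,np.array(p)/5.4+[415,140],z)
def ang(a,b):return np.degrees(np.arctan2(*(b-a)[1::-1])).round(1)
b=f([[382,218],[475,225],[328,550],[420,550]],.098);print(b.round(4),b.mean(0),ang(b[0],b[2]),ang(b[1],b[3]))
h=f([[180,55],[370,55],[110,560]],.046);print(h.round(4),ang(h[0],h[2]),(h[1]+h[2])/2)
t=f([[85,65],[38,465]],.0025);print(t.round(4),ang(*t),np.linalg.norm(t[1]-t[0]))
ci,im=pickle.load(open('top.pkl','rb'))
w=onz(ci,cv2.boxPoints(((273.64,224.45),(91.1,44.5),3.18)),.034);print(w.mean(0))
E
```

```text
[[0.4859 0.2837 0.098 ]
 [0.4908 0.2991 0.098 ]
 [0.5425 0.2705 0.098 ]
 [0.5465 0.2865 0.098 ]] [0.51641342 0.28493413 0.098     ] -13.1 -12.7
[[0.4629 0.279  0.046 ]
 [0.4712 0.3149 0.046 ]
 [0.5616 0.2549 0.046 ]] -13.7 [0.51637452 0.28493396 0.046     ]
[[0.4697 0.2802 0.0025]
 [0.5568 0.2597 0.0025]] -13.3 0.08947880409272412
[0.52389371 0.03273847 0.034     ]
```

step_arm(steps=[-0.1,1,0,0,0,0,87,-0.1,1,0,0,0,0,87,-0.1,1,0,0,0,0,87,-0.07,1,0,0,0,0,87,0,1,0,0,0,0,87])

```text
clock: 2.65
eef_pos: [0.5054, 0.236, 0.2412]
tcp_rot: [[-0.972, 0.236, -0.001], [0.236, 0.972, -0.001], [0.001, -0.001, -1.0]]
wrist_force: [-0.1, -0.5, -0.8]
opening: 0.0868
grip_force: 0.0
```

step_arm(steps=[0,1,0,0,0,0,87,0,0.5,0.5,0,0,0,87,0,0,1,0,0,0,87,0,0,0.5,0,0,0,87,0,0,0,0,0,0,87])

```text
clock: 3.07
eef_pos: [0.5135, 0.2773, 0.1769]
tcp_rot: [[-0.972, 0.236, -0.008], [0.236, 0.972, -0.006], [0.006, -0.008, -1.0]]
wrist_force: [0.2, -0.3, -0.3]
opening: 0.0868
grip_force: 0.0
```

step_arm(steps=[-0.05,0.27,1,0,0,0,87,0,0,1,0,0,0,87,0,0,0.9,0,0,0,87,0,0,0.45,0,0,0,87,0,0,0,0,0,0,87])

```text
clock: 3.48
eef_pos: [0.5178, 0.2849, 0.0785]
tcp_rot: [[-0.972, 0.236, -0.005], [0.236, 0.972, -0.004], [0.004, -0.005, -1.0]]
wrist_force: [0.1, 0.3, 0.5]
opening: 0.0869
grip_force: 0.0
```

step_arm(steps=[0,0,0.1,0,0,0,40,0,0,0,0,0,0,15,0,0,0,0,0,0,15,0,0,0,0,0,0,15,0,0,0,0,0,0,15], squeeze=45)

```text
clock: 3.9
eef_pos: [0.5195, 0.2871, 0.0793]
tcp_rot: [[-0.972, 0.235, 0.002], [0.235, 0.972, 0.002], [-0.001, 0.002, -1.0]]
wrist_force: [0.5, 0.4, 0.1]
opening: 0.062
grip_force: 0.0
```

step_arm(steps=[0,0,0,0,0,0,15,0,0,0,0,0,0,15,0,0,0,0,0,0,15,0,0,0,0,0,0,15,0,0,0,0,0,0,15])

```text
clock: 4.32
eef_pos: [0.519, 0.2868, 0.078]
tcp_rot: [[-0.972, 0.235, -0.0], [0.235, 0.972, -0.0], [0.0, -0.0, -1.0]]
wrist_force: [0.5, -0.2, 0.1]
opening: 0.0283
grip_force: 0.0
```

step_arm(steps=[0.06,-0.06,0.1,0,0,0,15,0,0,0,0,0,0,15,0,0,0,0,0,0,15,0,0,0,0,0,0,15,0,0,0,0,0,0,15])

```text
clock: 4.73
eef_pos: [0.5165, 0.2852, 0.0746]
tcp_rot: [[-0.972, 0.235, -0.001], [0.235, 0.972, -0.001], [0.001, -0.001, -1.0]]
wrist_force: [0.6, -0.4, -1.9]
opening: 0.0199
grip_force: 45.0
```

step_arm(steps=[0,0,0,0,0,0,15,0,0,0,0,0,0,15,0,0,0,0,0,0,15,0,0,0,0,0,0,15,0,0,0,0,0,0,15])

```text
clock: 5.15
eef_pos: [0.5169, 0.2854, 0.075]
tcp_rot: [[-0.972, 0.235, -0.0], [0.235, 0.972, -0.0], [0.0, -0.0, -1.0]]
wrist_force: [0.2, 0.3, -2.3]
opening: 0.0199
grip_force: 45.0
```

step_arm(steps=[0,0,-0.6,0,0,0,15,0,0,-0.8,0,0,0,15,0,0,-0.4,0,0,-0.6,15,0,0,0,0,0,-0.65,15,0,0,0,0,0,-0.6,15])

```text
clock: 5.57
eef_pos: [0.5173, 0.2859, 0.1304]
tcp_rot: [[-0.999, 0.04, 0.002], [0.04, 0.999, 0.002], [-0.002, 0.002, -1.0]]
wrist_force: [-0.7, -0.6, -3.1]
opening: 0.0198
grip_force: 45.0
```

step_arm(steps=[-0.1,-0.6,0,0,0,0,15,-0.1,-0.7,0,0,0,0,15,-0.1,-0.7,0,0,0,0,15,-0.1,-0.5,0,0,0,0,15,-0.1,-0.4,0,0,0,0,15])

```text
clock: 5.98
eef_pos: [0.5281, 0.1965, 0.1291]
tcp_rot: [[-0.999, 0.044, -0.0], [0.044, 0.999, -0.0], [0.0, -0.0, -1.0]]
wrist_force: [-0.4, -0.1, -2.2]
opening: 0.0197
grip_force: 45.0
```

step_arm(steps=[0,0,0,0,0,0,15,0,0,0,0,0,0,15,0,0,0,0,0,0,15])

```text
clock: 6.23
eef_pos: [0.5284, 0.1983, 0.1292]
tcp_rot: [[-0.999, 0.043, 0.001], [0.043, 0.999, 0.0], [-0.001, 0.0, -1.0]]
wrist_force: [-0.6, 0.5, -1.1]
opening: 0.02
grip_force: 45.0
```

```bash
python3 - <<'E'
from h import *
import pickle
s=state();print(s['eef_pos'],s['tcp_rot'],s['wrist_force'])
ci,im=snap('wrist','w2.png'); pickle.dump((ci,im),open('w2.pkl','wb'))
E
```

```text
[0.52842647 0.19834751 0.12915288] [[-9.99070728e-01  4.30971871e-02  5.59382796e-04]
 [ 4.30974473e-02  9.99070767e-01  4.61696952e-04]
 [-5.38965159e-04  4.85375880e-04 -9.99999737e-01]] [-0.56502612  0.51596255 -1.10780857]
```

View pics/w2.png

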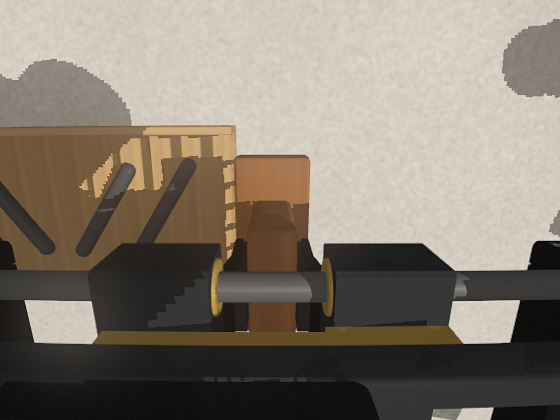

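The tray's near wall edge runs from (0,127) to (236,127). The rake head's near edge is at row 156, columns 238–308. The near end of pin 1 is at (188,165).

```bash
python3 - <<'E'
from h import *
import pickle
ci,im=pickle.load(open('w2.pkl','rb'))
a=onz(ci,[[236,126],[5,128],[236,135]],.034)
h=onz(ci,[[238,156],[308,156]],.1)
p=onz(ci,[[188,165],[148,240],[126,170],[84,250]],.023)
print(a.round(4),h.round(4),p.round(4))
yaw=np.radians(-2.5);ex=np.array([np.cos(yaw),np.sin(yaw)]);ey=np.array([-ex[1],ex[0]])
c=np.array([.521,.033])
for q in(a,h,p): print(((q[:,:2]-c)@np.c_[ex,ey]*1000).round(1))
E
```

```text
[[0.462  0.1765 0.034 ]
 [0.4546 0.0106 0.034 ]
 [0.4682 0.1761 0.034 ]] [[0.4757 0.1835 0.1   ]
 [0.4773 0.2194 0.1   ]] [[0.4891 0.1372 0.023 ]
 [0.5475 0.0984 0.023 ]
 [0.4906 0.0895 0.023 ]
 [0.5541 0.0442 0.023 ]]
[[-65.2 140.8]
 [-65.4 -25.3]
 [-59.  140.6]]
[[-51.8 148.4]
 [-51.8 184.4]]
[[-36.5 102.7]
 [ 23.7  66.5]
 [-32.8  55.1]
 [ 32.6  12.6]]
```

step_arm(steps=[0,0,0.6,0,0,0,15,0,0,0.48,0,0,0,15,0,0,0,0,0,0,15,0,0,0,0,0,0,15,0,0,0,0,0,0,15])

```text
clock: 6.7
eef_pos: [0.5287, 0.1987, 0.0973]
tcp_rot: [[-0.999, 0.042, 0.001], [0.042, 0.999, 0.0], [-0.001, 0.0, -1.0]]
wrist_force: [0.0, 0.2, -1.3]
opening: 0.02
grip_force: 45.0
```

step_arm(steps=[0,-0.3,0.02,0,0,0,15,0,-0.3,0,0,0,0,15,0,-0.3,0,0,0,0,15,0,-0.3,0,0,0,0,15,0,-0.2,0,0,0,0,15])

```text
clock: 7.12
eef_pos: [0.5261, 0.1543, 0.0963]
tcp_rot: [[-0.999, 0.044, -0.0], [0.044, 0.999, -0.0], [0.0, -0.0, -1.0]]
wrist_force: [0.3, 1.0, -2.1]
opening: 0.0193
grip_force: 45.0
```

step_arm(steps=[0,-0.2,0,0,0,0,15,0,-0.2,0,0,0,0,15,0,-0.2,0,0,0,0,15,0,-0.2,0,0,0,0,15,0,-0.2,0,0,0,0,15])

```text
clock: 7.53
eef_pos: [0.5266, 0.1286, 0.0972]
tcp_rot: [[-0.999, 0.045, 0.005], [0.045, 0.999, 0.007], [-0.005, 0.007, -1.0]]
wrist_force: [-5.5, 17.3, 9.3]
opening: 0.0196
grip_force: 45.1
```

step_arm(steps=[0,-0.2,0,0,0,0,15,0,-0.2,0,0,0,0,15,0,-0.2,0,0,0,0,15,0,-0.2,0,0,0,0,15,0,-0.2,0,0,0,0,15])

```text
clock: 7.95
eef_pos: [0.523, 0.0948, 0.0954]
tcp_rot: [[-0.999, 0.043, -0.002], [0.043, 0.999, -0.001], [0.002, -0.001, -1.0]]
wrist_force: [-0.8, -0.2, -1.7]
opening: 0.0197
grip_force: 44.9
```

```bash
python3 - <<'E'
from h import *
ci,im=snap('wrist','w3.png');ci,im2=snap('top','t3.png')
c=cv2.resize(im2[190:260,215:335],None,fx=4.6,fy=4.6,interpolation=cv2.INTER_CUBIC)
cv2.imwrite('pics/c3.png',np.vstack([im[100:340],np.pad(c,((0,0),(0,8),(0,0)))[:, :560]])[:,:,::-1])
E
```

```text
(no output)
```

View pics/c3.png

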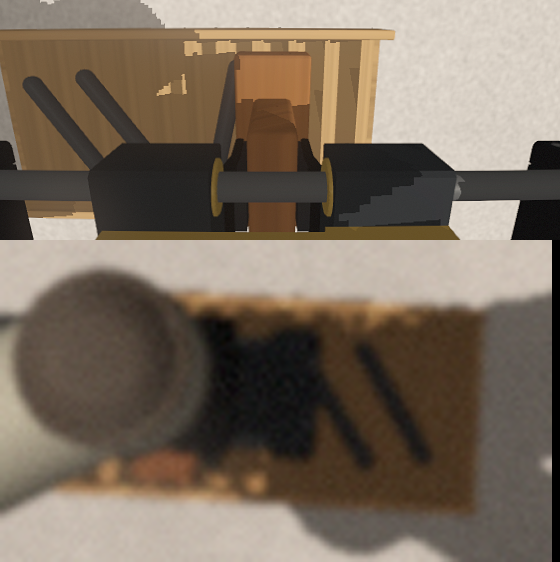

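Pin 2, at (225,110), is nearly aligned against the rake's leading tines. Pins 3 and 4 are untouched. I continue the sweep.

step_arm(steps=[0,-0.2,0,0,0,0,15,0,-0.2,0,0,0,0,15,0,-0.2,0,0,0,0,15,0,-0.2,0,0,0,0,15,0,-0.2,0,0,0,0,15])

```text
clock: 8.47
eef_pos: [0.5223, 0.0653, 0.096]
tcp_rot: [[-0.999, 0.043, -0.0], [0.043, 0.999, -0.0], [0.0, -0.0, -1.0]]
wrist_force: [0.8, 0.6, -2.0]
opening: 0.0197
grip_force: 44.9
```

step_arm(steps=[0,-0.2,0,0,0,0,15,0,-0.2,0,0,0,0,15,0,-0.2,0,0,0,0,15,0,-0.2,0,0,0,0,15,0,-0.1,0,0,0,0,15])

```text
clock: 8.88
eef_pos: [0.5211, 0.0382, 0.096]
tcp_rot: [[-0.999, 0.044, -0.0], [0.044, 0.999, -0.0], [0.0, -0.0, -1.0]]
wrist_force: [-0.5, -0.5, -2.0]
opening: 0.0197
grip_force: 44.9
```

```bash
python3 - <<'E'
from h import *
ci,im=snap('wrist','w4.png');s=state();print(s['eef_pos'],s['wrist_force'])
E
```

```text
[0.52104784 0.03802791 0.09602774] [-0.35827085 -0.28152413 -2.39588557]
```

View pics/w4.png

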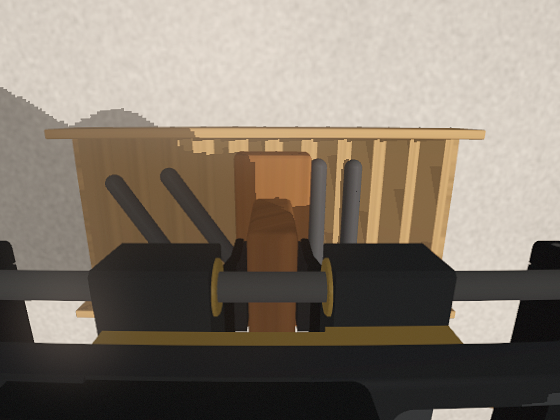

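Pins 1 and 2 lie straight in adjacent grooves at (318,205) and (352,205). Pins 3 and 4 are still askew at (195,205) and (135,205). I lift over them and comb from the other end.

step_arm(steps=[0,0,-0.7,0,0,0,15,0,0,-0.7,0,0,0,15,0,-0.5,0,0,0,0,15,0,-1,0,0,0,0,15,0,-1,0,0,0,0,15])

```text
clock: 9.35
eef_pos: [0.5183, -0.0359, 0.1386]
tcp_rot: [[-0.999, 0.041, 0.001], [0.041, 0.999, 0.0], [-0.001, 0.001, -1.0]]
wrist_force: [1.0, -1.2, -1.7]
opening: 0.0194
grip_force: 44.9
```

step_arm(steps=[0,-1,0,0,0,0,15,0,-1,0,0,0,0,15,0,-0.8,0,0,0,0,15,0,-0.5,0,0,0,0,15,0,0,0,0,0,0,15])

```text
clock: 9.77
eef_pos: [0.5133, -0.1372, 0.1379]
tcp_rot: [[-0.999, 0.047, -0.0], [0.047, 0.999, -0.0], [0.0, -0.0, -1.0]]
wrist_force: [0.4, 1.0, -2.7]
opening: 0.0196
grip_force: 44.9
```

step_arm(steps=[0,0,0,0,0,0,15,0,0,0.6,0,0,0,15,0,0,0.5,0,0,0,15,0,0,0,0,0,0,15,0,0,0,0,0,0,15])

```text
clock: 10.18
eef_pos: [0.5135, -0.134, 0.1046]
tcp_rot: [[-0.999, 0.042, -0.002], [0.042, 0.999, -0.0], [0.002, -0.0, -1.0]]
wrist_force: [0.8, 0.3, -1.0]
opening: 0.0196
grip_force: 44.9
```

step_arm(steps=[0,0,0.27,0,0,0,15,0,0.3,0,0,0,0,15,0,0.3,0,0,0,0,15,0,0.3,0,0,0,0,15,0,0.2,0,0,0,0,15])

```text
clock: 10.6
eef_pos: [0.5156, -0.1004, 0.0975]
tcp_rot: [[-0.999, 0.042, 0.001], [0.042, 0.999, 0.0], [-0.001, 0.0, -1.0]]
wrist_force: [-0.4, 0.2, -1.8]
opening: 0.0198
grip_force: 44.9
```

step_arm(steps=[0,0.2,0,0,0,0,15,0,0.2,0,0,0,0,15,0,0.2,0,0,0,0,15,0,0.2,0,0,0,0,15,0,0.2,0,0,0,0,15])

```text
clock: 11.02
eef_pos: [0.5165, -0.0713, 0.097]
tcp_rot: [[-0.999, 0.043, 0.0], [0.043, 0.999, 0.0], [-0.0, 0.0, -1.0]]
wrist_force: [-0.3, 0.2, -2.8]
opening: 0.0195
grip_force: 44.9
```

step_arm(steps=[0,0.2,0,0,0,0,15,0,0.2,0,0,0,0,15,0,0.2,0,0,0,0,15,0,0.2,0,0,0,0,15,0,0.2,0,0,0,0,15])

```text
clock: 11.43
eef_pos: [0.5178, -0.0414, 0.097]
tcp_rot: [[-0.999, 0.043, -0.0], [0.043, 0.999, -0.0], [0.0, -0.0, -1.0]]
wrist_force: [-0.9, -0.7, -2.3]
opening: 0.0199
grip_force: 44.9
```

step_arm(steps=[0,0.2,0,0,0,0,15,0,0.2,0,0,0,0,15,0,0.2,0,0,0,0,15,0,0.2,0,0,0,0,15,0,0.2,0,0,0,0,15])

```text
clock: 11.85
eef_pos: [0.519, -0.0113, 0.0969]
tcp_rot: [[-0.999, 0.043, -0.0], [0.043, 0.999, 0.0], [0.0, 0.0, -1.0]]
wrist_force: [-0.7, 0.6, -1.9]
opening: 0.0199
grip_force: 44.9
```

step_arm(steps=[0,0.2,0,0,0,0,15,0,0.2,0,0,0,0,15,0,0.2,0,0,0,0,15,0,0.2,0,0,0,0,15,0,0.2,0,0,0,0,15])

```text
clock: 12.27
eef_pos: [0.5203, 0.0186, 0.0969]
tcp_rot: [[-0.999, 0.043, -0.0], [0.043, 0.999, -0.0], [0.0, -0.0, -1.0]]
wrist_force: [-0.3, 0.1, -2.0]
opening: 0.0197
grip_force: 44.9
```

step_arm(steps=[0,0.2,0,0,0,0,15,0,0.2,0,0,0,0,15,0,0.2,0,0,0,0,15,0,0,-0.5,0,0,0,15,0,0,-1,0,0,0,15])

```text
clock: 12.68
eef_pos: [0.5185, 0.036, 0.1389]
tcp_rot: [[-0.999, 0.043, -0.009], [0.044, 0.999, -0.002], [0.009, -0.003, -1.0]]
wrist_force: [0.2, -0.3, -1.8]
opening: 0.0197
grip_force: 44.9
```

step_arm(steps=[0,0.5,-1,0,0,0,15,0,1,-0.5,0,0,0,15,0,1,0,0,0,0,15,0,1,0,0,0,0,15,0,0.7,0,0,0,0,15])

```text
clock: 13.1
eef_pos: [0.5266, 0.1644, 0.1875]
tcp_rot: [[-0.999, 0.042, 0.001], [0.042, 0.999, 0.001], [-0.001, 0.001, -1.0]]
wrist_force: [0.8, -0.4, -2.3]
opening: 0.0194
grip_force: 44.9
```

```bash
python3 - <<'E'
from h import *
import pickle
s=state();print(s['eef_pos'],s['wrist_force'],s['clock'])
ci,im=snap('wrist','w5.png'); pickle.dump((ci,im),open('w5.pkl','wb'))
E
```

```text
[0.52660904 0.16436203 0.18754297] [ 0.83652075 -0.36286024 -2.31985884] 13.1
```

View pics/w5.png

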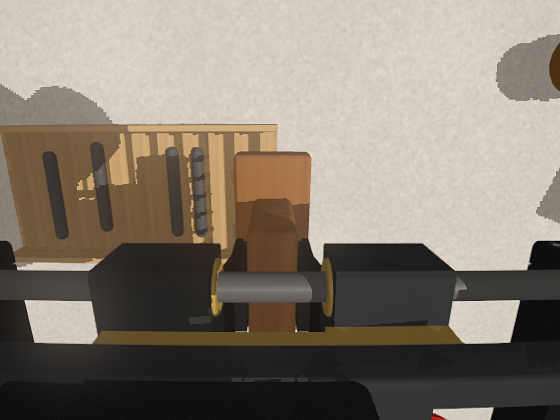

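All four pins look straight, at columns of about 55, 102, 175 and 199. I check them against the groove centres.

```bash
python3 - <<'E'
from h import *
import pickle
ci,im=pickle.load(open('w5.pkl','rb'))
yaw=np.radians(-2.5);R=np.array([[np.cos(yaw),np.sin(yaw)],[-np.sin(yaw),np.cos(yaw)]]).T
for a,b in(((49,156),(62,235)),((97,146),(107,227)),((172,151),(178,232)),((197,152),(201,232))):
    q=onz(ci,[a,b],.0135);print(((q[:,:2]-[.521,.035])@R*1000).round(1).tolist(), np.linalg.norm(q[1]-q[0]).round(4))
E
```

```text
[[-36.4, -85.1], [44.4, -85.7]] 0.0808
[[-45.5, -36.4], [35.6, -37.2]] 0.0811
[[-40.4, 35.3], [40.8, 35.0]] 0.0812
[[-39.4, 59.0], [40.8, 58.4]] 0.0801
```

All four are in grooves at about -84, -36, 36 and 60 mm, lying parallel. Now I set the rake down.

step_arm(steps=[0,1,0,0,0,0,15,0,1,0,0,0,0,15,0,0.8,0.3,0,0,0,15,0,0.5,0.6,0,0,0,15,0,0.2,0.8,0,0,0,15])

```text
clock: 13.57
eef_pos: [0.5323, 0.2702, 0.137]
tcp_rot: [[-0.999, 0.041, 0.004], [0.041, 0.999, 0.003], [-0.004, 0.004, -1.0]]
wrist_force: [0.2, -0.4, -2.9]
opening: 0.0199
grip_force: 44.9
```

step_arm(steps=[0,0,0.8,0,0,0,15,0,0,0.5,0,0,0,15,0,0,0.3,0,0,0,15,0,0,0,0,0,0,15,0,0,0,0,0,0,15])

```text
clock: 13.98
eef_pos: [0.5314, 0.2669, 0.0881]
tcp_rot: [[-0.999, 0.043, 0.0], [0.043, 0.999, -0.0], [-0.0, -0.0, -1.0]]
wrist_force: [-1.0, 0.8, -1.6]
opening: 0.0196
grip_force: 44.9
```

step_arm(steps=[0,0,0.2,0,0,0,15,0,0,0.15,0,0,0,15,0,0,0.05,0,0,0,15,0,0,0,0,0,0,15,0,0,0,0,0,0,15])

```text
clock: 14.4
eef_pos: [0.5312, 0.2669, 0.0763]
tcp_rot: [[-0.999, 0.043, 0.0], [0.043, 0.999, 0.0], [-0.0, 0.0, -1.0]]
wrist_force: [-0.4, 0.1, -1.3]
opening: 0.0198
grip_force: 44.9
```

step_arm(steps=[0,0,0.05,0,0,0,15,0,0,0,0,0,0,15,0,0,0,0,0,0,15])

```text
clock: 14.65
eef_pos: [0.5314, 0.267, 0.0758]
tcp_rot: [[-0.999, 0.043, 0.001], [0.043, 0.999, 0.0], [-0.001, 0.0, -1.0]]
wrist_force: [-3.3, -0.8, 5.7]
opening: 0.02
grip_force: 44.9
```

Contact shows as +5.7 N. I open the fingers symmetrically and rise.

step_arm(steps=[0,0,0,0,0,0,40,0,0,0,0,0,0,60,0,0,0,0,0,0,80,0,0,0,0,0,0,80,0,0,0,0,0,0,80])

```text
clock: 15.07
eef_pos: [0.5311, 0.2668, 0.0742]
tcp_rot: [[-0.999, 0.043, -0.0], [0.043, 0.999, -0.0], [0.0, -0.0, -1.0]]
wrist_force: [-0.4, -0.1, -0.3]
opening: 0.0449
grip_force: 0.0
```

step_arm(steps=[0,0,0,0,0,0,80,0,0,0,0,0,0,80,0,0,-0.4,0,0,0,80,0,0,-0.8,0,0,0,80,0,0,-1,0,0,0,80])

```text
clock: 15.48
eef_pos: [0.5299, 0.2659, 0.139]
tcp_rot: [[-0.999, 0.044, -0.004], [0.044, 0.999, -0.003], [0.004, -0.004, -1.0]]
wrist_force: [0.1, 0.3, 0.0]
opening: 0.0765
grip_force: 0.0
```

step_arm(steps=[0,0,-1,0,0,0,80,0,0,-1,0,0,0,80,0,0,-0.8,0,0,0,80,0,0,0,0,0,0,80,0,0,0,0,0,0,80])

```text
clock: 15.9
eef_pos: [0.5315, 0.2673, 0.2262]
tcp_rot: [[-0.999, 0.043, 0.003], [0.043, 0.999, 0.003], [-0.003, 0.003, -1.0]]
wrist_force: [0.6, -0.5, -0.5]
opening: 0.0801
grip_force: 0.0
```

```bash
python3 - <<'E'
from h import *
s=state();print(s['eef_pos'],s['wrist_force'],s['opening'],s['clock'])
ci,a=snap('wrist','w6.png');_,b=snap('scene','s6.png')
cv2.imwrite('pics/c6.png',np.hstack([cv2.resize(a,(400,300)),cv2.resize(b[90:300,190:470],(400,300),interpolation=cv2.INTER_CUBIC)])[:,:,::-1])
E
```

```text
[0.531541   0.26726281 0.22617252] [ 0.57377616 -0.45117134 -0.48819463] 0.08009870060074484 15.9
```

View pics/c6.png

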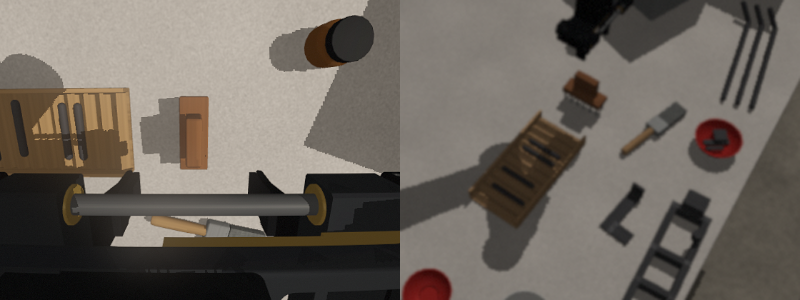

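The rake stands upright beside the tray at (585,90) in the right panel. The pins are seated, and the gripper is clear of everything.

```bash
python3 -c "
from station import *
print(finish_job())"
```

```text
the job is handed in; nothing more can be done
None
```

Job handed in at about 16 s: all four pins measured in grooves of their own, the rake standing released on its tines beside the tray, and the other things left where they were; the hand-in gave no verdict.

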